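Index the tube carousel to its next station

TASK

The small tube carousel on the bench is locked by its spring index pin. Draw the pin up by its black knob, turn the wheel anticlockwise (seen from above) to the next index hole, which is hidden under the wheel and has to be felt for, and let the pin drop fully home there so that the wheel is locked again. Never force the wheel against the seated pin, and leave the things standing around it where they are.

Things in the scene. Friction and masses are not known exactly. Their poses are not given: they have to be found in the camera images.
- carousel: Tube carousel, screwed to the bench: white drum on a dark round foot 132 mm across, under an aluminium wheel 140 mm across whose top face is 50 mm above the bench. Origin: centre of the underside of the foot, on the vertical axis of the wheel (z up).
- wheel (a joint): Turning angle of the wheel, rad: 0 with the pin in the hole it starts in, growing anticlockwise seen from above; stops at -0.12 and 1.4. Drags about 1 N at the knob (2 to 3 N with the pin riding on the ring) and stays where it is left. Carries three blood tubes (21 mm across, tops 158 mm above the bench) opposite the pin, 84 mm or more from the knob's axis.
- index_pin (a joint): Height of the spring pin, m: 0 home in a hole, 0.005 when its round tip rides on the index ring's smooth face, 0.009 at its upper hard stop. Spring 5 N down at 0, 7 N at the top. It turns with the wheel. Let go on the face, it rides there and snaps into a hole as it slowly passes over it; a sideways push then meets a firm stop.
- pin_knob (a point): Middle of the pin's black fluted pull knob, an upright cylinder 24 mm across and 23 mm high (from 12 mm below to 11 mm above this point), 80 mm above the bench when the pin is home and 50 mm from the wheel's axis. Below the knob: a stem of 8 mm, then a steel bushing 15 mm across that ends 14 mm above the wheel's face, on a flange 22 mm across and 3 mm high.
- wheel_hub (a point): Point on the wheel's axis at the height of its top face. z up, x points from the axis to the index pin and turns with the wheel. A knob gripped off centre is pushed sideways: along this x the wheel's axle takes that, across it the pin's tip does.
- index_ring: Fixed ring of two holes under the wheel, out of sight; origin as carousel. The pin starts in one (wheel 0); the next, in an adjustable shoe, is somewhere 0.7 to 1.1 rad further anticlockwise, not measured. Holes 9.4 mm wide for the 8 mm pin, 5 mm deep. The pin's tip must never press on ring or hole with more than 25 N.
- saline: White bottle with a blue cap, 48 mm across, 88 mm high, origin at the centre of its underside; leave alone.
- timer: White wedge-shaped bench timer with a blue dial, 51 x 64 x 57 mm, origin at the centre of its underside; leave alone.
- dish: Clear round dish with a lid, 78 mm across, 15 mm high, origin at the centre of its underside; leave alone.
- counter: Black key counter with a row of five keys, 62 x 150 x 37 mm, origin at the centre of its underside; leave alone.

How it is judged (in metres and radians):
On the way, in this order (a step that is already met when the one before it is completed fails the run):
1. the pin is drawn up clear of the hole it starts in (value of joint index_pin above 0.0055 m), for 0.1 s.
2. the wheel is turned anticlockwise away from its first station (value of joint wheel above 0.3 rad), for 0.1 s.
At the end, for the whole second after the job is handed in: The pin is home (less than 1.5 mm up) with the wheel more than 0.6 rad anticlockwise of its first station, that is, in the next hole, and the wheel is at rest (value of joint index_pin below 0.0015 m and value of joint wheel above 0.6 rad and velocity of joint wheel between -0.05 and 0.05 rad/s); the robot touches nothing.
It fails at once if the pin's tip presses on the index ring or its hole with more than 25 N (contact force between any of pin_tip_in, pin_tip_out and anything else above 25 N).
It fails at once if a thing standing around is moved by more than 20 mm (distance of any of saline, timer, dish, counter from where it was at the start of the episode above 0.02 m).
It also fails if it takes over 40 s, if anything falls off the work surface, if the arm or the gripper's body presses on something with over 40 N, if the wrist force passes 120 N, or if a joint passes its speed limit or range.

ROBOT

A 6-joint arm with a two-finger parallel gripper is mounted at the origin on a cart in front of the work surface, level with it; the furniture and walls round the work are solid. World frame = base frame: x ahead of the robot, y to its left, z up, the work surface at z = 0. Lengths are in mm, angles in rad, forces in N, time in s.
With the tool pointing down it reaches from about 375 to 900 mm from the base axis. Payload 3.1 kg.
Tool frame: the origin (TCP) lies at the very end of the fingers, on their centre line; the grasp point (between the pads) lies 19 mm behind it; z points along the fingers, y is the line along which they close (so a half turn about z gives the same grasp; the last joint's range is limited). The gripper opens to 85 mm and grips with 20 to 120 N. Pads are 22 mm wide; open, the fingers measure 114 mm over their backs; the gripper's body (76 mm by 85 mm) begins 54 mm behind the grasp point. The pads swing forward as they close: fully open they stand 13 mm farther back than shut.
Start: joints at [-1.498, 0.527, 1.433, -0, 1.181, -0.178], TCP at [155.742, -605.261, 231.31] pointing down, gripper open.
Joint ranges: [-3.08, 3.08], [-0.75, 2.2], [0.22, 2.44], [-1.43, 4.57], [0, 2.65], [-2.85, 2.85]. Speed limits (rad/s): [2.79, 2.79, 3.14, 3.14, 3.14, 3.14].

INTERFACE

Orientations are given as [roll, pitch, yaw] about the fixed x, y, z axes, in that order (R = Rz(yaw) Ry(pitch) Rx(roll)).
In Python, from bench import r, eyes, ticket gives the robot as it stands.
- The arm moves only by the tool carry_out, never from a script. Its argument "rows" is a list that holds one entry, the list of rows, each a list of 7 numbers: the shift along the world's x, y, z normalised to -1 to 1, where 1 is 500 mm, then the turn, a rotation vector about the world's x, y, z normalised to -1 to 1, where 1 is pi rad, then the finger opening in mm, from 0 to 85.4. In form: [[[dx, dy, dz, ax, ay, az, gripper], ...]]. A call has 1 to 10 rows; each row is the pose to reach, as a shift and turn from the pose commanded when the call began, turning the shorter way round; what a row does not reach only later rows make up. A row lasts 1/12 s, in which the tool goes at most 41.7 mm and 7.16 degrees, less where a joint would pass 70% of its speed; a pose out of reach is approached as far as the arm can. A call with a number of a shift or a turn outside -1 to 1 is refused whole. A call with a gripper value outside its range is refused whole. The fingers move at their own pace and stop on an object; "newtons" is the grip in N (left out, the last holds). Time passes only in rows, so rows that repeat a pose let the fingers close. It gives the time, the measured TCP pose, the force, the opening and the grip force at its end, in the units of the state.
- r.observe(): the state, without advancing time (a new reading comes with each control period).
- eyes.capture(name): name is "scene" or "side" or "wrist"; returns the picture (384x512x3 uint8, red, green, blue); there is no depth.
- eyes.calibration(name): a dict with "vfov" (degrees; the focal length in pixels is half the picture's height over the tangent of half this angle, whatever the lens; pixels are square), "cx", "cy" (the principal point, pixels), "cam_to_world" (4x4, takes a point from camera to world coordinates); the wrist camera has in their place "mount" (4x4, takes a point from camera to tool coordinates, whose origin is the TCP and whose axes are the flange's). Camera axes: x right, y up, looking along -z (the intrinsics and any distortion apply to the point x, -y, -z); pixel columns grow to the right and rows downward; lengths in mm; the calibration is good to about 2 mm. A picture is of the moment at which its call begins: read the wrist's pose just before it. calibration takes no time and is no camera call.
- ticket.finish_job(): hands the job in; it is judged then, once.
The state is a dict: "time": time; "joints": joint angles; "joint_velocities": joint speeds; "joint_torque": joint torques, N m; "tool_pos": TCP position; "eef_rot": TCP orientation; "force": force on the tool from outside, world axes, zero at the start; "torque": the same for the moment, N m; "width": finger opening in mm; "grasp_force": force on a finger pad.
Only numpy, scipy, OpenCV 4.12 (cv2) and the standard library are available. Lean on these libraries where they do the work, as an engineer would, in place of code of your own. Each camera call takes 0.05 s, during which the arm holds its last target. There are 200 camera calls.

## Working session

There is one attempt and no reset: what is moved stays moved. The work goes in short steps, Python scripts to look and compute and a tool call to move; the robot and the scene stay as the last step left them, time stands still between calls to the robot, and variables do not carry over. Pictures are saved under pics/ and viewed, at most 10 in all, crops included, and the job is handed in when it is done.

Besides the shell and the picture viewer there is one more tool, called after ">>>" as name([rows], argument=value, ...), one row to a line, values as JSON. carry_out: Moves the arm, as the interface text tells. Its arguments: {"type":"object","properties":{"rows":{"type":"array","items":{"type":"array","items":{"type":"array","items":{"type":"number"}}}},"newtons":{"type":"number"}},"required":["rows"]}

```bash
mkdir -p pics; ls; python3 - <<'E'
from bench import r, eyes, ticket
import cv2
for n in ("scene","side"):
    im=eyes.capture(n); cv2.imwrite(f"pics/{n}0.png",cv2.resize(im[:,:,::-1],(800,600),interpolation=cv2.INTER_CUBIC))
    print(n,{k:v for k,v in eyes.calibration(n).items()})
print(eyes.calibration("wrist")); print(r.observe())
E
```

```text
pics
scene {'vfov': 48.429607078374346, 'cx': 257.8287783735888, 'cy': 189.83558784464518, 'cam_to_world': array([[ 8.81015332e-01,  2.27736698e-01, -4.14666107e-01,
        -2.09895700e+02],
       [-4.72860462e-01,  4.51067186e-01, -7.56928912e-01,
        -1.20740866e+03],
       [ 1.46617829e-02,  8.62945184e-01,  5.05084787e-01,
         8.88752077e+02],
       [ 0.00000000e+00,  0.00000000e+00,  0.00000000e+00,
         1.00000000e+00]])}
side {'vfov': 51.75989656529724, 'cx': 246.3976387428514, 'cy': 192.05803324660414, 'cam_to_world': array([[-9.60997775e-01,  1.02046156e-01, -2.57040576e-01,
         9.83333599e+01],
       [-2.76462568e-01, -3.30307353e-01,  9.02477424e-01,
         1.29596290e+03],
       [ 7.19195930e-03,  9.38340895e-01,  3.45636574e-01,
         5.75073581e+02],
       [ 0.00000000e+00,  0.00000000e+00,  0.00000000e+00,
         1.00000000e+00]])}
{'vfov': 71.93804693426847, 'cx': 258.48245327445073, 'cy': 190.94839335419942, 'mount': array([[ 1.53775492e-04,  9.61725367e-01,  2.74015136e-01,
         6.99287281e+01],
       [ 9.99999919e-01, -4.6011983
[... 211 characters left out ...]
00e+00]])}
{'time': 0.1, 'joints': array([-1.49747715e+00,  5.28364957e-01,  1.43376589e+00,  2.28131046e-05,
        1.18139579e+00, -1.78494042e-01]), 'joint_velocities': array([-0.00068082, -0.00219109, -0.00367989,  0.00074377, -0.00065342,
       -0.00083559]), 'joint_torque': array([-4.14948954e-05, -4.43304777e+01, -1.78586876e+01, -3.36569074e-04,
        3.88103857e-03, -1.53800556e-05]), 'tool_pos': array([ 155.71625567, -604.63509655,  230.43917033]), 'eef_rot': array([-3.13969315e+00, -3.64126111e-04,  2.51804191e-01]), 'force': array([-0.2326973 ,  0.52464952,  0.3343461 ]), 'torque': array([-0.04040563, -0.00339174,  0.00249828]), 'grasp_force': 0.0, 'width': 85.88870551701635}
```

View pics/scene0.png

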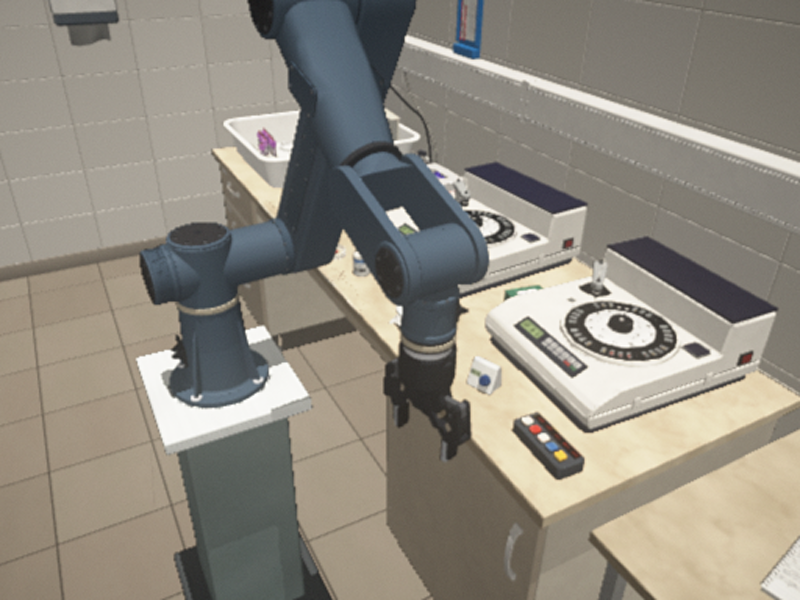

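View pics/side0.png

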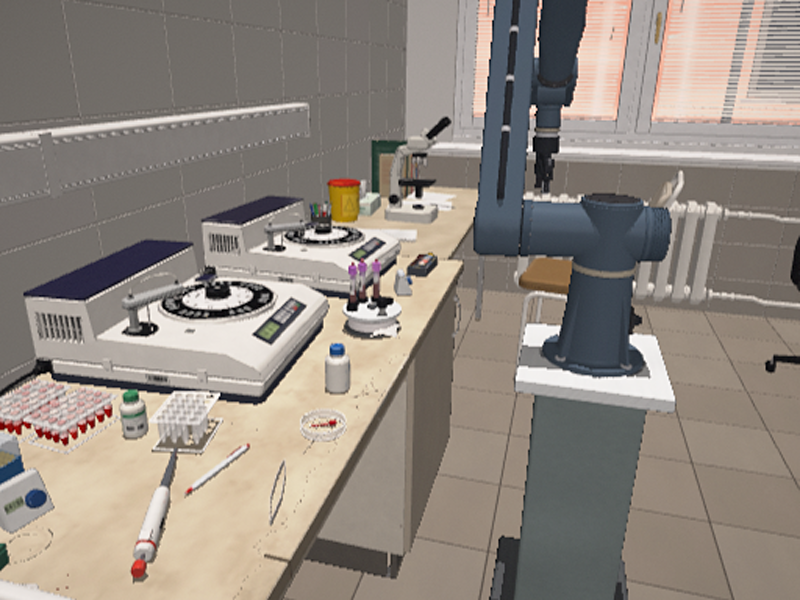

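The side view shows the carousel at about (372,317) of 800x600, with the tubes behind it. The bottle is at (337,370), the dish at (324,425), the timer at (403,283) and the counter at (422,263). In the scene view the arm hides the carousel.

```bash
cat > h.py <<'E'
from bench import r, eyes, ticket
import numpy as np, cv2
from scipy.spatial.transform import Rotation as R
def cam(n,T=None):
    c=eyes.calibration(n); f=192/np.tan(np.radians(c["vfov"]/2))
    if n=="wrist": M=T@c["mount"]
    else: M=c["cam_to_world"]
    return f,c["cx"],c["cy"],M
def pose():
    s=r.observe(); T=np.eye(4); T[:3,:3]=R.from_euler("xyz",s["eef_rot"]).as_matrix(); T[:3,3]=s["tool_pos"]; return T
def back(n,u,v,z,T=None):
    f,cx,cy,M=cam(n,T); d=M[:3,:3]@np.array([(u-cx)/f,-(v-cy)/f,-1]); o=M[:3,3]
    return o+d*(z-o[2])/d[2]
def proj(n,p,T=None):
    f,cx,cy,M=cam(n,T); q=np.linalg.inv(M)@np.append(p,1); return cx+f*q[0]/-q[2], cy-f*q[1]/-q[2]
E
python3 - <<'E'
from h import *
im=eyes.capture("side"); c=im[155:235,195:290]
cv2.imwrite("pics/sidec.png",cv2.resize(c[:,:,::-1],(760,640))[:600])
for n,u,v,z in(("car",372,317,50),("sal",337,390,0),("dish",324,430,0),("timer",403,292,0),("counter",422,266,20)): print(n,back("side",u*.64,v*.64,z).round())
E
```

```text
car [486.  41.  50.]
sal [476. 303.   0.]
dish [448. 443.   0.]
timer [ 496. -283.    0.]
counter [ 486. -477.   20.]
```

View pics/sidec.png

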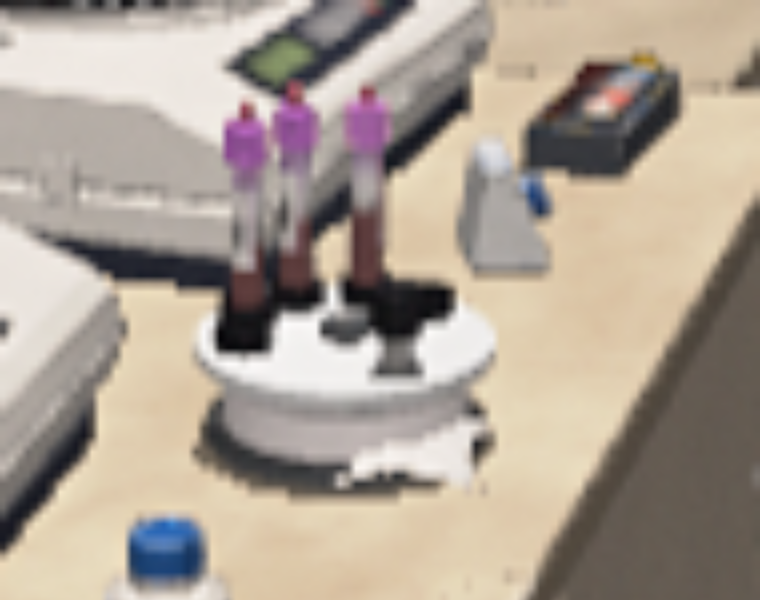

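The wheel hub is at about crop (347,322) and the knob, with a dark handle-like shape, at about (400,310). I'll move over it for a close look with the wrist camera.

>>> carry_out([
  [[0.28,0.63,0.2,0,0,0,85],[0.28,0.63,0.2,0,0,0,85],[0.28,0.63,0.2,0,0,0,85],[0.28,0.63,0.2,0,0,0,85],[0.28,0.63,0.2,0,0,0,85],[0.28,0.63,0.2,0,0,0,85],[0.28,0.63,0.2,0,0,0,85],[0.28,0.63,0.2,0,0,0,85],[0.28,0.63,0.2,0,0,0,85],[0.28,0.63,0.2,0,0,0,85]],
])

```text
time: 0.98
tool_pos: [296.8, -285.9, 332.6]
eef_rot: [3.142, -0.002, 0.256]
force: [-0.6, -0.6, 0.4]
width: 85.0
grasp_force: 0.0
```

>>> carry_out([
  [[0.26,0.64,0,0,0,0,85],[0.26,0.64,0,0,0,0,85],[0.26,0.64,0,0,0,0,85],[0.26,0.64,0,0,0,0,85],[0.26,0.64,0,0,0,0,85],[0.26,0.64,0,0,0,0,85],[0.26,0.64,0,0,0,0,85],[0.26,0.64,0,0,0,0,85],[0.26,0.64,0,0,0,0,85],[0.26,0.64,0,0,0,0,85]],
])

```text
time: 1.82
tool_pos: [426.7, 32.0, 330.9]
eef_rot: [-3.141, -0.0, 0.257]
force: [0.1, -0.2, -0.7]
width: 84.8
grasp_force: 0.0
```

```bash
python3 - <<'E'
from h import *
T=pose(); im=eyes.capture("wrist"); np.save("T1.npy",T); cv2.imwrite("pics/w1.png",cv2.resize(im[:,:,::-1],(800,600),interpolation=cv2.INTER_CUBIC)); print(r.observe())
E
```

```text
{'time': 1.8667, 'joints': array([-1.91126972e-01,  1.28928018e-01,  1.75669670e+00, -7.12208857e-04,
        1.25674266e+00,  1.12455761e+00]), 'joint_velocities': array([-0.05589129, -0.01340668,  0.01676134, -0.01183804,  0.00531982,
       -0.00697611]), 'joint_torque': array([ 1.08594161e+00, -2.55699384e+01, -1.90869051e+01,  1.34720095e-01,
       -2.36696895e-02,  6.47807610e-02]), 'tool_pos': array([426.02324112,  30.42330443, 330.83679875]), 'eef_rot': array([3.14131615e+00, 9.91185959e-04, 2.55331885e-01]), 'force': array([-0.74429175, -0.29396152, -0.76027068]), 'torque': array([ 0.03126386,  0.02516478, -0.03677231]), 'grasp_force': 0.0, 'width': 84.8028201128994}
```

View pics/w1.png

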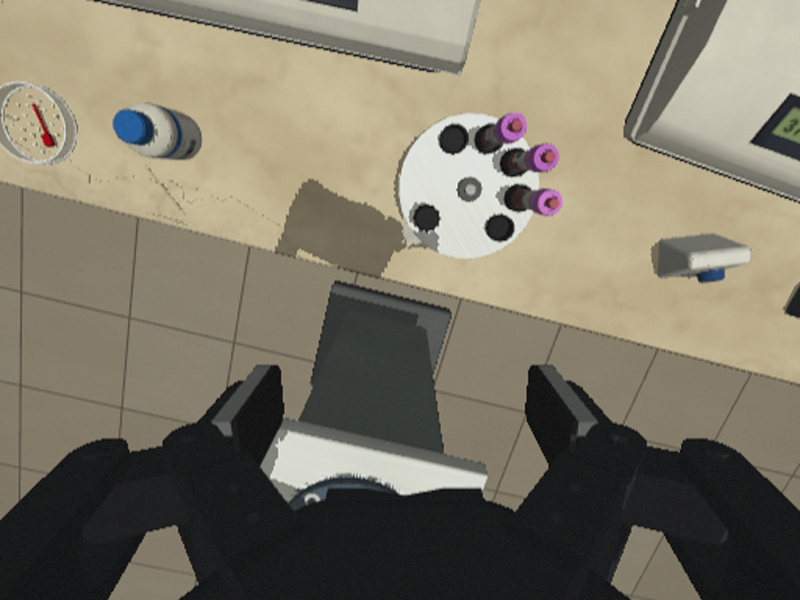

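The wheel is centred at about (469,189), with the tubes to its right. The dark discs at (453,138), (427,217) and (499,228) are candidates for the knob, so I'll enlarge a crop.

```bash
python3 - <<'E'
from h import *
T=pose();np.save("T1.npy",T); im=eyes.capture("wrist"); cv2.imwrite("pics/w2.png",cv2.resize(im[65:170,240:370][:,:,::-1],None,fx=5.7,fy=5.7,interpolation=cv2.INTER_CUBIC)[:600,:800])
print(back("wrist",469*.64,189*.64,50,T))
for u,v in((453,138),(427,217),(499,228)): print(back("wrist",u*.64,v*.64,91,T),back("wrist",u*.64,v*.64,50,T))
E
```

```text
[501.94364223 -16.3982354   50.        ]
[538.51406404  15.87705377  91.        ] [543.31314365  12.38843693  50.        ]
[467.88154006  19.63817991  91.        ] [465.10940088  16.5527245   50.        ]
[474.99887592 -46.96432574  91.        ] [472.98965592 -57.1890155   50.        ]
```

View pics/w2.png

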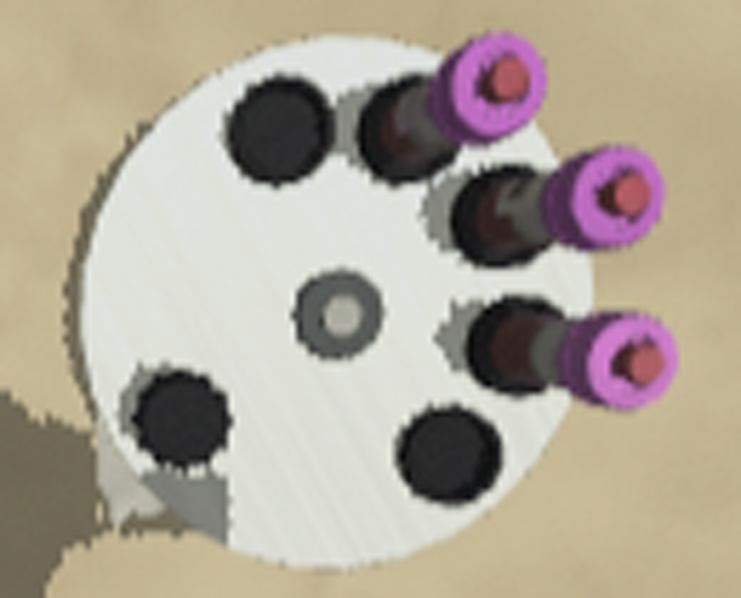

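```bash
python3 - <<'E'
from h import *
T=np.load("T1.npy"); g=lambda u,v,z:back("wrist",240+u/5.7,65+v/5.7,z,T).round(1)
print("hub",g(340,315,53),"knob",g(180,418,91),"L",g(83,310,50),"R",g(592,300,50),"top",g(345,37,50),"bot",g(330,568,50))
print("side hub",back("side",195+346/8,155+322/8,55),"side knob",back("side",195+400/8,155+300/8,85))
for u,v in((197,335),(497,335),(347,388)): print(back("side",195+u/8,155+v/8,50))
print(eyes.calibration("side").keys(), eyes.calibration("wrist").keys())
p=g(340,315,53); print((np.array(proj("side",p))-[195,155])*8)
E
```

```text
hub [502.7 -14.9  53. ] knob [468.   22.2  91. ] L [486.4  52.5  50. ] R [523.7 -80.2  50. ] top [569.6   3.9  50. ] bot [435.6 -33.   50. ]
side hub [504.55996399 -20.02837237  55.        ] side knob [466.29563639  22.21462747  85.        ]
[569.45891778   3.9932918   50.        ]
[436.37856759 -37.01761776  50.        ]
[483.53234083  46.57607991  50.        ]
dict_keys(['vfov', 'cx', 'cy', 'cam_to_world']) dict_keys(['vfov', 'cx', 'cy', 'mount'])
[346.57034115 330.19032334]
```

>>> carry_out([
  [[0.084,-0.016,-0.262,0,0,0.164,60],[0.084,-0.016,-0.262,0,0,0.164,60],[0.084,-0.016,-0.262,0,0,0.164,60],[0.084,-0.016,-0.262,0,0,0.164,60],[0.084,-0.016,-0.262,0,0,0.164,60],[0.084,-0.016,-0.262,0,0,0.164,60],[0.084,-0.016,-0.262,0,0,0.164,60],[0.084,-0.016,-0.262,0,0,0.164,60]],
])

```text
time: 2.58
tool_pos: [468.4, 20.9, 201.9]
eef_rot: [3.139, -0.002, 0.764]
force: [-0.2, 0.3, 0.3]
width: 60.4
grasp_force: 0.0
```

```bash
python3 - <<'E'
from h import *
T=pose();np.save("T2.npy",T); im=eyes.capture("wrist"); cv2.imwrite("pics/w3.png",cv2.resize(im[:,:,::-1],(800,600),interpolation=cv2.INTER_CUBIC)); s=r.observe(); print(s["tool_pos"],s["eef_rot"],s["joints"])
for p in((468,22,91),(503,-14.5,53)): print(np.array(proj("wrist",p,T))/.64)
E
```

```text
[468.33534796  21.18892162 201.94747081] [ 3.13878063e+00 -1.88962877e-03  7.64984107e-01] [-1.93780195e-01  3.62258531e-01  1.84834173e+00 -8.62014682e-05
  9.27605143e-01  6.12086264e-01]
[401.69776119 294.4315798 ]
[471.52250346 280.55328655]
```

View pics/w3.png

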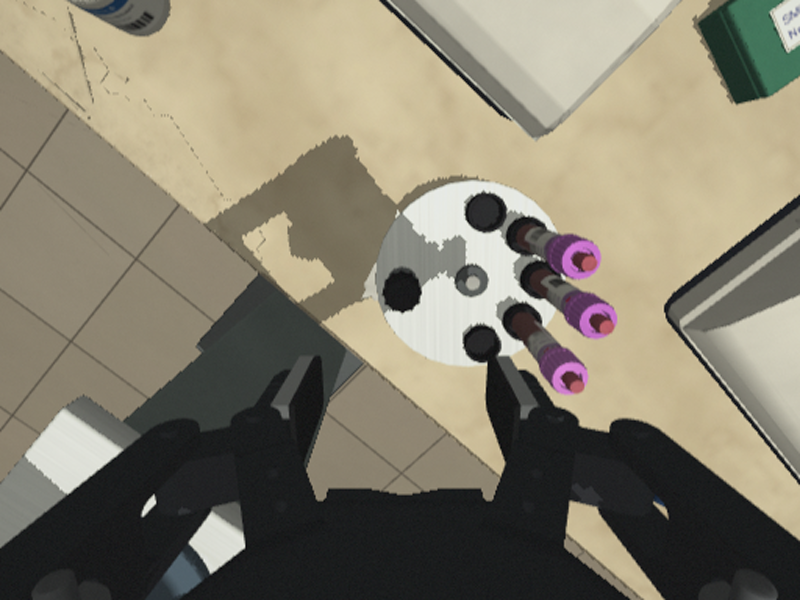

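```bash
python3 - <<'E'
from h import *
T=np.load("T2.npy"); k=back("wrist",402*.64,291*.64,91,T);h=back("wrist",471*.64,280*.64,54,T);print(k,h,np.hypot(*(k-h)[:2]),np.arctan2(*(k-h)[1::-1]))
E
```

```text
[469.76483496  23.42166969  91.        ] [503.07516202 -13.64168939  54.        ] 49.832423937644755 2.3029149151886568
```

>>> carry_out([
  [[0.0024,0.0036,-0.07,0,0,-0.01,60],[0.0024,0.0036,-0.14,0,0,-0.01,60],[0.0024,0.0036,-0.19,0,0,-0.01,60],[0.0024,0.0036,-0.23,0,0,-0.01,60],[0.0024,0.0036,-0.26,0,0,-0.01,60],[0.0024,0.0036,-0.283,0,0,-0.01,60],[0.0024,0.0036,-0.283,0,0,-0.01,60],[0.0024,0.0036,-0.283,0,0,-0.01,40],[0.0024,0.0036,-0.283,0,0,-0.01,32],[0.0024,0.0036,-0.283,0,0,-0.01,32]],
], newtons=20)

```text
time: 3.47
tool_pos: [469.9, 23.4, 60.1]
eef_rot: [3.139, -0.002, 0.735]
force: [-0.5, 0.4, -0.5]
width: 32.1
grasp_force: 0.0
```

```bash
python3 - <<'E'
from h import *
T=pose(); im=eyes.capture("wrist"); cv2.imwrite("pics/w4.png",cv2.resize(im[:,:,::-1],(800,600),interpolation=cv2.INTER_CUBIC)); s=r.observe(); print(s["tool_pos"],s["eef_rot"],s["force"],s["width"])
E
```

```text
[469.79390565  23.40706013  59.99560545] [ 3.13944924e+00 -1.58823972e-03  7.35568881e-01] [ 0.34172159  0.11855841 -0.56796475] 31.89131972385181
```

View pics/w4.png

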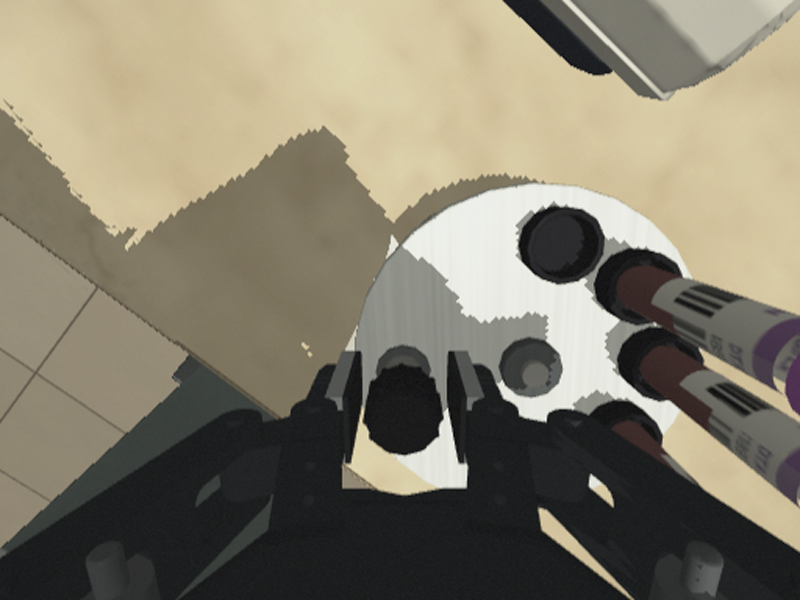

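The knob at (403,408) sits centred between the pads, with even gaps. I'll close on it.

>>> carry_out([
  [[0,0,0,0,0,0,27],[0,0,0,0,0,0,25],[0,0,0,0,0,0,24],[0,0,0,0,0,0,22],[0,0,0,0,0,0,20],[0,0,0,0,0,0,20]],
], newtons=30)

```text
time: 4.02
tool_pos: [469.2, 23.5, 59.3]
eef_rot: [3.141, -0.001, 0.736]
force: [-0.7, -0.9, 5.0]
width: 22.9
grasp_force: 29.2
```

>>> carry_out([
  [[0,0,0.003,0,0,0,20],[0,0,0.006,0,0,0,20],[0,0,0.009,0,0,0,20],[0,0,0.012,0,0,0,20],[0,0,0.014,0,0,0,20],[0,0,0.014,0,0,0,20],[0,0,0.014,0,0,0,20]],
])

```text
time: 4.6
tool_pos: [469.2, 23.5, 65.7]
eef_rot: [3.141, -0.0, 0.736]
force: [3.0, -0.4, -6.4]
width: 22.7
grasp_force: 29.7
```

```bash
python3 - <<'E'
import numpy as np
v=np.array([-33.6,37.3])
for a in (.03,.09,.15,.21,.27,.33,.39,.45,.51,.55,.58):
    c,s=np.cos(a),np.sin(a); d=np.array([[c,-s],[s,c]])@v-v; print(a,(d/500).round(4),round(a/np.pi,4))
E
```

```text
0.03 [-0.0022 -0.002 ] 0.0095
0.09 [-0.0064 -0.0063] 0.0286
0.15 [-0.0104 -0.0109] 0.0477
0.21 [-0.0141 -0.0156] 0.0668
0.27 [-0.0175 -0.0206] 0.0859
0.33 [-0.0205 -0.0258] 0.105
0.39 [-0.0233 -0.0312] 0.1241
0.45 [-0.0258 -0.0367] 0.1432
0.51 [-0.0279 -0.0423] 0.1623
0.55 [-0.0291 -0.0461] 0.1751
0.58 [-0.0299 -0.049 ] 0.1846
```

>>> carry_out([
  [[0,0,0.0018,0,0,0,20],[-0.0022,-0.002,0.0018,0,0,0.0095,20],[-0.0064,-0.0063,0.0018,0,0,0.0286,20],[-0.0104,-0.0109,0.0018,0,0,0.0477,20],[-0.0104,-0.0109,0.0018,0,0,0.0477,20]],
])

```text
time: 5.02
tool_pos: [463.8, 17.8, 66.7]
eef_rot: [3.141, -0.0, 0.887]
force: [3.1, 0.4, -7.8]
width: 22.6
grasp_force: 29.8
```

>>> carry_out([
  [[-0.0037,-0.0047,0,0,0,0.0191,20],[-0.0071,-0.0097,0,0,0,0.0382,20],[-0.0101,-0.0149,0,0,0,0.0573,20],[-0.0129,-0.0203,0,0,0,0.0764,20],[-0.0154,-0.0258,0,0,0,0.0955,20],[-0.0175,-0.0314,0,0,0,0.1146,20],[-0.0187,-0.0352,0,0,0,0.1274,20],[-0.0195,-0.0381,0,0,0,0.1369,20],[-0.0195,-0.0381,0,0,0,0.1369,20]],
])

```text
time: 5.77
tool_pos: [454.2, -1.0, 66.7]
eef_rot: [3.141, -0.0, 1.314]
force: [2.1, -0.8, -7.5]
width: 22.8
grasp_force: 29.8
```

>>> carry_out([
  [[0,0,-0.0025,0,0,0,20],[0,0,-0.0048,0,0,0,20],[0,0,-0.0048,0,0,0,20],[0,0,-0.0048,0,0,0,34],[0,0,-0.0048,0,0,0,34],[0,0,-0.0048,0,0,0,34],[0,0,-0.0048,0,0,0,34]],
])

```text
time: 6.35
tool_pos: [453.5, -0.8, 64.6]
eef_rot: [-3.141, -0.0, 1.315]
force: [0.1, 0.4, -1.0]
width: 34.0
grasp_force: 0.0
```

>>> carry_out([
  [[0.004,0.015,0,0,0,0,34],[0.008,0.03,0,0,0,0,34],[0.012,0.045,0,0,0,0,34],[0.0152,0.058,0,0,0,0,34],[0.0152,0.058,0,0,0,0,34],[0.0152,0.058,0,0,0,0,4],[0.0152,0.058,0,0,0,0,4],[0.0152,0.058,0,0,0,0,4]],
])

```text
time: 7.02
tool_pos: [461.5, 28.0, 64.3]
eef_rot: [-3.141, 0.0, 1.316]
force: [-0.5, -0.9, 0.1]
width: 4.0
grasp_force: 0.0
```

```bash
python3 - <<'E'
from h import *
T=pose(); im=eyes.capture("wrist"); cv2.imwrite("pics/w5.png",cv2.resize(im[:,:,::-1],(800,600),interpolation=cv2.INTER_CUBIC)); s=r.observe(); print(s["tool_pos"],s["eef_rot"],s["force"],s["width"],s["time"])
E
```

```text
[461.52505824  27.87475877  64.27833793] [-3.14144920e+00  5.69733494e-05  1.31524501e+00] [-0.01234294 -1.1813246   0.14987285] 4.179441010308346 7.0667
```

View pics/w5.png

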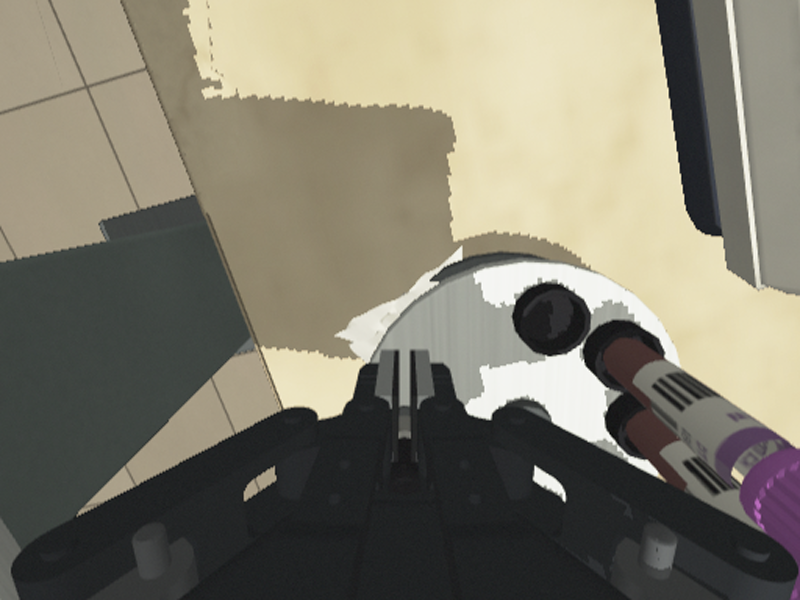

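```bash
python3 - <<'E'
import numpy as np
v=np.array([-43.1,35.7]);R=lambda a:np.array([[np.cos(a),-np.sin(a)],[np.sin(a),np.cos(a)]])
print(((R(.04)@v-v)/500).round(4),((R(.08)@v-v)/500).round(4))
for a in np.arange(.08,.54,.04):
    print(round(.58+a,2),((R(a+.02)@v-R(a)@v)/500).round(5), round(.02/np.pi,5))
E
```

```text
[-0.0028 -0.0035] [-0.0054 -0.0071]
0.66 [-0.00127 -0.00185] 0.00637
0.7 [-0.00119 -0.00189] 0.00637
0.74 [-0.00112 -0.00194] 0.00637
0.78 [-0.00104 -0.00198] 0.00637
0.82 [-0.00096 -0.00202] 0.00637
0.86 [-0.00088 -0.00206] 0.00637
0.9 [-0.00079 -0.00209] 0.00637
0.94 [-0.00071 -0.00212] 0.00637
0.98 [-0.00062 -0.00215] 0.00637
1.02 [-0.00054 -0.00217] 0.00637
1.06 [-0.00045 -0.00219] 0.00637
1.1 [-0.00036 -0.00221] 0.00637
```

>>> carry_out([
  [[-0.001,-0.004,0,0,0,0,4],[-0.002,-0.008,0,0,0,0,4],[-0.0033,-0.0126,0,0,0,0,4],[-0.0033,-0.0126,0,0,0,0,4]],
])

```text
time: 7.4
tool_pos: [459.8, 21.2, 64.3]
eef_rot: [-3.141, 0.0, 1.315]
force: [-0.8, 0.3, -0.1]
width: 4.0
grasp_force: 0.0
```

>>> carry_out([
  [[-0.0014,-0.0017,0,0,0,0.0064,4],[-0.0028,-0.0035,0,0,0,0.0127,4],[-0.0041,-0.0053,0,0,0,0.0191,4],[-0.0054,-0.0071,0,0,0,0.0255,4],[-0.0054,-0.0071,0,0,0,0.0255,4]],
])

```text
time: 7.82
tool_pos: [457.1, 18.1, 64.3]
eef_rot: [-3.141, -0.0, 1.397]
force: [-0.1, -0.1, -0.2]
width: 4.1
grasp_force: 0.0
```

>>> carry_out([
  [[-0.0006,-0.0009,0,0,0,0.0032,4],[-0.0013,-0.0018,0,0,0,0.0064,4],[-0.0019,-0.0028,0,0,0,0.0096,4],[-0.0025,-0.0037,0,0,0,0.0127,4]],
])

```text
time: 8.15
tool_pos: [456.0, 16.5, 64.3]
eef_rot: [3.142, -0.0, 1.437]
force: [0.9, 2.4, -0.6]
width: 3.9
grasp_force: 0.8
```

>>> carry_out([
  [[-0.0003,-0.0005,0,0,0,0.0016,4],[-0.0006,-0.001,0,0,0,0.0032,4],[-0.0009,-0.0014,0,0,0,0.0048,4],[-0.0012,-0.0019,0,0,0,0.0064,4]],
])

```text
time: 8.48
tool_pos: [455.4, 15.4, 64.3]
eef_rot: [-3.142, -0.0, 1.456]
force: [0.1, 2.1, -0.8]
width: 3.9
grasp_force: 0.9
```

>>> carry_out([
  [[-0.0003,-0.0005,0,0,0,0.0016,4],[-0.0006,-0.001,0,0,0,0.0032,4],[-0.0009,-0.0014,0,0,0,0.0048,4],[-0.0012,-0.0019,0,0,0,0.0064,4]],
])

```text
time: 8.82
tool_pos: [454.8, 14.4, 64.3]
eef_rot: [-3.142, -0.0, 1.476]
force: [0.2, 1.0, -0.8]
width: 4.5
grasp_force: 0.9
```

>>> carry_out([
  [[-0.0003,-0.0005,0,0,0,0.0016,4],[-0.0006,-0.001,0,0,0,0.0032,4],[-0.0009,-0.0014,0,0,0,0.0048,4],[-0.0012,-0.0019,0,0,0,0.0064,4]],
])

```text
time: 9.15
tool_pos: [454.2, 13.4, 64.3]
eef_rot: [-3.142, 0.0, 1.496]
force: [0.8, 1.3, -0.3]
width: 3.7
grasp_force: 0.9
```

>>> carry_out([
  [[-0.0003,-0.0005,0,0,0,0.0016,4],[-0.0006,-0.001,0,0,0,0.0032,4],[-0.0008,-0.0015,0,0,0,0.0048,4],[-0.0011,-0.002,0,0,0,0.0064,4]],
])

```text
time: 9.48
tool_pos: [453.6, 12.4, 64.3]
eef_rot: [3.142, -0.0, 1.516]
force: [0.3, 2.6, -0.5]
width: 3.7
grasp_force: 0.9
```

>>> carry_out([
  [[-0.0003,-0.0005,0,0,0,0.0016,4],[-0.0006,-0.001,0,0,0,0.0032,4],[-0.0008,-0.0015,0,0,0,0.0048,4],[-0.0011,-0.002,0,0,0,0.0064,4]],
])

```text
time: 9.82
tool_pos: [453.1, 11.4, 64.3]
eef_rot: [3.141, 0.0, 1.537]
force: [0.9, 1.2, -1.1]
width: 4.2
grasp_force: 0.9
```

>>> carry_out([
  [[-0.0003,-0.0005,0,0,0,0.0016,4],[-0.0005,-0.001,0,0,0,0.0032,4],[-0.0008,-0.0015,0,0,0,0.0048,4],[-0.001,-0.002,0,0,0,0.0064,4]],
])

```text
time: 10.15
tool_pos: [452.6, 10.4, 64.3]
eef_rot: [3.142, 0.0, 1.557]
force: [-0.2, 1.8, -0.4]
width: 4.0
grasp_force: 0.9
```

>>> carry_out([
  [[-0.0003,-0.0005,0,0,0,0.0016,4],[-0.0005,-0.001,0,0,0,0.0032,4],[-0.0008,-0.0015,0,0,0,0.0048,4],[-0.001,-0.002,0,0,0,0.0064,4]],
])

```text
time: 10.48
tool_pos: [452.1, 9.4, 64.3]
eef_rot: [3.142, 0.0, 1.577]
force: [0.2, 1.9, -1.6]
width: 4.0
grasp_force: 0.9
```

>>> carry_out([
  [[-0.0002,-0.0005,0,0,0,0.0016,4],[-0.0005,-0.001,0,0,0,0.0032,4],[-0.0007,-0.0015,0,0,0,0.0048,4],[-0.001,-0.002,0,0,0,0.0064,4]],
])

```text
time: 10.82
tool_pos: [451.6, 8.4, 64.3]
eef_rot: [3.141, 0.0, 1.597]
force: [0.8, 1.4, -0.6]
width: 3.9
grasp_force: 0.9
```

>>> carry_out([
  [[-0.0002,-0.0005,0,0,0,0.0016,4],[-0.0005,-0.001,0,0,0,0.0032,4],[-0.0007,-0.0015,0,0,0,0.0048,4],[-0.0009,-0.0021,0,0,0,0.0064,4]],
])

```text
time: 11.15
tool_pos: [451.2, 7.4, 64.3]
eef_rot: [3.141, 0.0, 1.617]
force: [0.4, 2.0, -0.9]
width: 4.1
grasp_force: 0.9
```

>>> carry_out([
  [[-0.0002,-0.0005,0,0,0,0.0016,4],[-0.0004,-0.001,0,0,0,0.0032,4],[-0.0007,-0.0015,0,0,0,0.0048,4],[-0.0009,-0.0021,0,0,0,0.0064,4]],
])

```text
time: 11.48
tool_pos: [450.8, 6.4, 64.3]
eef_rot: [3.141, 0.0, 1.637]
force: [1.4, 1.9, -1.3]
width: 4.1
grasp_force: 0.9
```

>>> carry_out([
  [[-0.0002,-0.0005,0,0,0,0.0016,4],[-0.0004,-0.001,0,0,0,0.0032,4],[-0.0006,-0.0015,0,0,0,0.0048,4],[-0.0008,-0.0021,0,0,0,0.0064,4]],
])

```text
time: 11.82
tool_pos: [450.3, 5.3, 64.3]
eef_rot: [3.141, 0.0, 1.657]
force: [0.4, 1.6, -0.7]
width: 3.9
grasp_force: 0.9
```

>>> carry_out([
  [[-0.0002,-0.0005,0,0,0,0.0016,4],[-0.0004,-0.001,0,0,0,0.0032,4],[-0.0006,-0.0015,0,0,0,0.0048,4],[-0.0008,-0.0021,0,0,0,0.0064,4]],
])

```text
time: 12.15
tool_pos: [449.9, 4.3, 64.3]
eef_rot: [3.142, 0.0, 1.677]
force: [1.4, 1.4, -0.8]
width: 3.9
grasp_force: 0.9
```

>>> carry_out([
  [[-0.0002,-0.0005,0,0,0,0.0016,4],[-0.0004,-0.001,0,0,0,0.0032,4],[-0.0006,-0.0015,0,0,0,0.0048,4],[-0.0008,-0.0021,0,0,0,0.0064,4]],
])

```text
time: 12.48
tool_pos: [449.5, 3.2, 64.3]
eef_rot: [3.141, 0.0, 1.697]
force: [0.9, 2.3, -0.2]
width: 3.9
grasp_force: 1.0
```

>>> carry_out([
  [[-0.0002,-0.0005,0,0,0,0.0016,4],[-0.0004,-0.001,0,0,0,0.0032,4],[-0.0006,-0.0016,0,0,0,0.0048,4],[-0.0007,-0.0021,0,0,0,0.0064,4]],
])

```text
time: 12.82
tool_pos: [449.2, 2.2, 64.3]
eef_rot: [3.142, 0.0, 1.718]
force: [1.4, 0.7, 0.1]
width: 4.4
grasp_force: 1.0
```

>>> carry_out([
  [[-0.0002,-0.0005,0,0,0,0.0016,4],[-0.0003,-0.001,0,0,0,0.0032,4],[-0.0005,-0.0016,0,0,0,0.0048,4],[-0.0007,-0.0021,0,0,0,0.0064,4]],
])

```text
time: 13.15
tool_pos: [448.7, 1.1, 64.3]
eef_rot: [-3.141, -0.0, 1.738]
force: [1.5, 0.9, -1.0]
width: 3.8
grasp_force: 0.8
```

>>> carry_out([
  [[-0.0002,-0.0005,0,0,0,0.0016,4],[-0.0003,-0.001,0,0,0,0.0032,4],[-0.0005,-0.0016,0,0,0,0.0048,4],[-0.0006,-0.0021,0,0,0,0.0064,4]],
])

```text
time: 13.48
tool_pos: [448.1, 0.0, 64.3]
eef_rot: [-3.141, -0.0, 1.758]
force: [1.0, 0.3, 0.1]
width: 3.8
grasp_force: 0.2
```

>>> carry_out([
  [[-0.0001,-0.0004,0,0,0,0.0012,4],[-0.0002,-0.0008,0,0,0,0.0024,4],[-0.0003,-0.0012,0,0,0,0.0036,4]],
])

```text
time: 13.73
tool_pos: [448.1, -0.6, 64.3]
eef_rot: [-3.141, -0.0, 1.769]
force: [-0.6, 0.0, 0.2]
width: 4.3
grasp_force: 0.0
```

Contact is lost, which suggests the knob snapped ahead into the hole. I'll feel for the stop.

>>> carry_out([
  [[-0.0001,-0.0004,0,0,0,0.0012,4],[-0.0002,-0.0008,0,0,0,0.0024,4],[-0.0003,-0.0012,0,0,0,0.0036,4]],
])

```text
time: 13.98
tool_pos: [448.2, -1.2, 64.3]
eef_rot: [-3.142, -0.0, 1.78]
force: [-0.0, -0.3, 0.4]
width: 4.1
grasp_force: 0.0
```

>>> carry_out([
  [[-0.0001,-0.0004,0,0,0,0.0012,4],[-0.0002,-0.0008,0,0,0,0.0024,4],[-0.0003,-0.0012,0,0,0,0.0036,4]],
])

```text
time: 14.23
tool_pos: [448.0, -1.7, 64.3]
eef_rot: [-3.142, 0.0, 1.792]
force: [-0.9, 0.4, -0.4]
width: 4.0
grasp_force: 0.0
```

>>> carry_out([
  [[-0.0001,-0.0004,0,0,0,0.0012,4],[-0.0002,-0.0008,0,0,0,0.0024,4],[-0.0003,-0.0012,0,0,0,0.0036,4]],
])

```text
time: 14.48
tool_pos: [447.9, -2.3, 64.3]
eef_rot: [-3.142, -0.0, 1.803]
force: [0.0, -0.1, 1.1]
width: 4.1
grasp_force: 0.0
```

```bash
python3 - <<'E'
from h import *
T=pose();np.save("T6.npy",T); w=eyes.capture("wrist"); s=eyes.capture("side")
a=cv2.resize(w[180:340,180:350][:,:,::-1],(400,376),interpolation=cv2.INTER_CUBIC); b=cv2.resize(s[155:225,205:280][:,:,::-1],(400,376),interpolation=cv2.INTER_CUBIC)
cv2.imwrite("pics/c6.png",np.hstack([a,b]))
for z in (91,96): 
  for a in (.95,1.0,1.05):
    p=np.array([503+50*np.cos(2.303+a),-14+50*np.sin(2.303+a),z]); u=np.array(proj("side",p)); q=np.array(proj("wrist",p,T)); print(z,a,((u-[205,155])*5.35+[400,0]).round(),((q-[180,180])*2.35).round())
E
```

```text
91 0.95 [649. 174.] [189. 267.]
91 1.0 [650. 173.] [188. 277.]
91 1.05 [650. 172.] [187. 286.]
96 0.95 [650. 167.] [189. 282.]
96 1.0 [650. 166.] [188. 292.]
96 1.05 [650. 165.] [188. 302.]
```

View pics/c6.png

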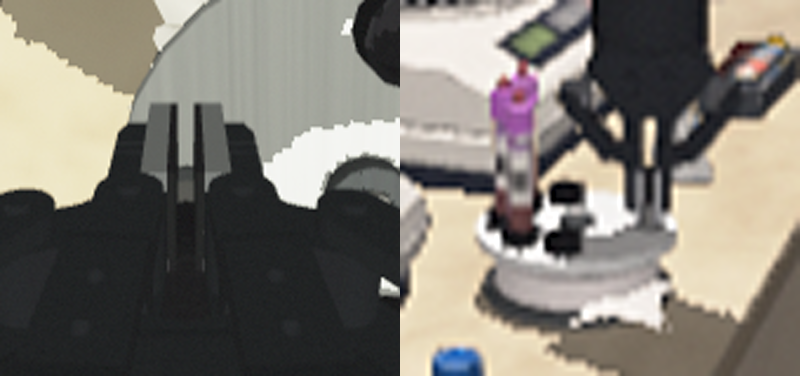

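The side view shows the fingers behind the knob and everything else standing in place. The rounded tip may have drawn the wheel forward into the hole, so I'll keep feeling for the stop.

>>> carry_out([
  [[-0.0001,-0.0004,0,0,0,0.0012,4],[-0.0002,-0.0008,0,0,0,0.0024,4],[-0.0003,-0.0012,0,0,0,0.0036,4]],
])

```text
time: 14.83
tool_pos: [447.7, -2.9, 64.3]
eef_rot: [-3.141, -0.0, 1.814]
force: [-0.1, -0.0, 0.0]
width: 4.1
grasp_force: 0.0
```

>>> carry_out([
  [[-0.0001,-0.0004,0,0,0,0.0012,4],[-0.0002,-0.0008,0,0,0,0.0024,4],[-0.0002,-0.0012,0,0,0,0.0036,4]],
])

```text
time: 15.08
tool_pos: [447.6, -3.5, 64.3]
eef_rot: [3.142, 0.0, 1.825]
force: [-0.3, -0.1, -0.2]
width: 4.1
grasp_force: 0.0
```

>>> carry_out([
  [[-0.0001,-0.0004,0,0,0,0.0012,4],[-0.0002,-0.0008,0,0,0,0.0024,4],[-0.0002,-0.0012,0,0,0,0.0036,4]],
])

```text
time: 15.33
tool_pos: [447.5, -4.1, 64.3]
eef_rot: [-3.142, -0.0, 1.837]
force: [-0.1, 0.2, 0.1]
width: 4.2
grasp_force: 0.0
```

>>> carry_out([
  [[-0.0001,-0.0004,0,0,0,0.0012,4],[-0.0002,-0.0008,0,0,0,0.0024,4],[-0.0002,-0.0012,0,0,0,0.0036,4]],
])

```text
time: 15.58
tool_pos: [447.4, -4.7, 64.3]
eef_rot: [-3.142, -0.0, 1.848]
force: [-1.0, 0.4, -0.1]
width: 3.8
grasp_force: 0.0
```

>>> carry_out([
  [[0,-0.0004,0,0,0,0.0012,4],[-0.0001,-0.0008,0,0,0,0.0024,4],[-0.0002,-0.0012,0,0,0,0.0036,4]],
])

```text
time: 15.83
tool_pos: [447.4, -5.3, 64.3]
eef_rot: [3.142, 0.0, 1.859]
force: [-0.1, -1.8, -0.5]
width: 4.1
grasp_force: 0.0
```

>>> carry_out([
  [[0,-0.0004,0,0,0,0.0012,4],[-0.0001,-0.0008,0,0,0,0.0024,4],[-0.0002,-0.0012,0,0,0,0.0036,4]],
])

```text
time: 16.08
tool_pos: [447.2, -5.9, 64.3]
eef_rot: [3.142, -0.0, 1.871]
force: [0.8, 1.1, -0.4]
width: 4.1
grasp_force: 0.3
```

>>> carry_out([
  [[0,-0.0004,0,0,0,0.0012,4],[-0.0001,-0.0008,0,0,0,0.0024,4],[-0.0001,-0.0012,0,0,0,0.0036,4]],
])

```text
time: 16.33
tool_pos: [447.1, -6.2, 64.3]
eef_rot: [-3.142, -0.0, 1.882]
force: [0.2, 2.5, -0.0]
width: 4.0
grasp_force: 1.5
```

>>> carry_out([
  [[0,-0.0004,0,0,0,0.0012,4],[-0.0001,-0.0008,0,0,0,0.0024,4],[-0.0001,-0.0012,0,0,0,0.0036,4]],
])

```text
time: 16.58
tool_pos: [447.0, -6.6, 64.3]
eef_rot: [3.142, -0.001, 1.893]
force: [0.7, 7.3, 0.6]
width: 4.3
grasp_force: 2.8
```

A firm stop: the push rose to 7 N over the last 0.5 mm steps. I'll back off and check.

>>> carry_out([
  [[-0.002,0.006,0,0,0,0,4],[-0.006,0.018,0,0,0,0,4],[-0.01,0.03,0,0,0,0,4],[-0.01,0.03,0.06,0,0,0,4],[-0.01,0.03,0.13,0,0,0,4],[-0.01,0.03,0.2,0,0,0,4],[-0.01,0.03,0.27,0,0,0,4],[-0.01,0.03,0.27,0,0,0,4]],
])

```text
time: 17.25
tool_pos: [445.7, 7.5, 204.8]
eef_rot: [3.131, 0.007, 1.894]
force: [0.3, -1.3, -0.1]
width: 3.8
grasp_force: 0.0
```

```bash
python3 - <<'E'
from h import *
T=pose();np.save("T7.npy",T); w=eyes.capture("wrist"); s=eyes.capture("side"); print(r.observe()["tool_pos"])
b=cv2.resize(s[155:225,205:280][:,:,::-1],None,fx=5,fy=5,interpolation=cv2.INTER_CUBIC)
def f(c): 
    return lambda p:p
a=w[120:300,180:390][:,:,::-1]; a=cv2.resize(a,None,fx=2,fy=2,interpolation=cv2.INTER_CUBIC)
H=360; b=cv2.copyMakeBorder(b,0,H-b.shape[0],0,0,cv2.BORDER_CONSTANT)
cv2.imwrite("pics/c7.png",np.hstack([a,b]))
for aa in (1.0,1.05,1.1):
  for z in (91,96):
    p=np.array([503+50*np.cos(2.303+aa),-14+50*np.sin(2.303+aa),z]); u=np.array(proj("side",p)); q=np.array(proj("wrist",p,T)); print(z,aa,((u-[205,155])*5+[420,0]).round(),((q-[180,120])*2).round())
E
```

```text
[442.6473115    8.0058299  200.60019206]
91 1.0 [654. 162.] [150. 191.]
96 1.0 [654. 155.] [150. 194.]
91 1.05 [654. 160.] [150. 195.]
96 1.05 [654. 154.] [150. 199.]
91 1.1 [654. 159.] [149. 199.]
96 1.1 [654. 153.] [149. 203.]
```

View pics/c7.png

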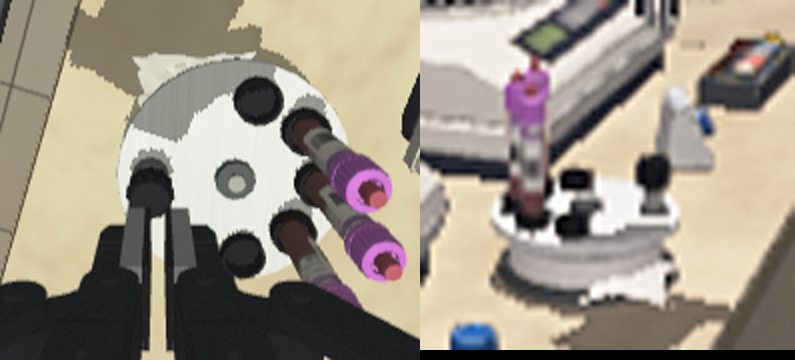

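```bash
python3 - <<'E'
from h import *
s=eyes.capture("side"); g=s.mean(2); x0=int(205+(652-420)/5)
sub=g[155+26:155+45, x0-6:x0+7]; print(sub.astype(int), x0-6)
for aa in (1.0,1.1):
  for z in (50,53,64,68,80,91,96): print(aa,z,np.round(proj("side",[503+50*np.cos(2.303+aa),-14+50*np.sin(2.303+aa),z]),1))
print(proj("side",[503,-14,50]))
E
```

```text
[[206 207 208 210 211 211 208 168 126 131 171 175 173]
 [202 202 205 207 207 208 204 138 127 135 172 173 172]
 [202 202 202 202 202 204 203 127 128 141 175 171 170]
 [202 201 203 202 204 206 206 133 129 148 180 172 172]
 [201 200 202 204 175 178 168 122 105 145 180 176 173]
 [201 201 203 184  85  90  56  31  50 107 180 176 173]
 [203 205 205 123  17  27  30  32  27  52 170 181 178]
 [206 209 212  58  13  24  26  30  25  37 119 151 147]
 [208 212 214  57  15  23  22  23  23  40 130 164 162]
 [212 215 211  54  17  22  24  19  18  54 179 220 215]
 [231 233 231  91   5  20  22  19  17  71 198 214 211]
 [243 243 245 203 136  23  31  31  67 133 218 212 212]
 [241 242 244 248 205  71  83  86 128 211 214 213 213]
 [241 241 242 245 210 103 119 120 159 248 228 213 214]
 [242 241 243 245 172 108 124 120 133 236 244 221 213]
 [242 241 243 244  75  91 109 102  72 162 249 239 210]
 [242 242 244 245  79  81  83  81  74 126 250 245 211]
 [244 245 247 249 208 207 204 205 203 215 250 229 209]
 [247 219 223 224 228 229 231 230 227 225 221 177 212]] 245
1.0 50 [251.6 197.8]
1.0 53 [251.6 197. ]
1.0 64 [251.6 194.2]
1.0 68 [251.6 193.2]
1.0 80 [251.7 190.1]
1.0 91 [251.7 187.3]
1.0 96 [251.7 186. ]
1.1 50 [251.7 197.3]
1.1 53 [251.7 196.5]
1.1 64 [251.7 193.7]
1.1 68 [251.7 192.7]
1.1 80 [251.8 189.7]
1.1 91 [251.8 186.9]
1.1 96 [251.8 185.6]
(np.float64(238.172305110045), np.float64(197.10388366942865))
```

The gap from the knob's bottom edge to the flange is 4.6 px (4.4 expected if home, 5.7 if raised), so the pin is home. The arm is clear, so I'll hand in.

```bash
python3 -c "
from bench import ticket; print(ticket.finish_job())"
```

```text
the job is handed in; nothing more can be done
None
```

I handed the job in at about 17.5 s: I drew the pin, turned the wheel about 1.1 rad anticlockwise to the next hole, and the pin dropped home there (firm 7 N stop felt, seated knob height seen in the side view); the arm is clear, nothing standing around was touched, and no verdict came back.

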